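# Clear the clothespin basket and hold it level

## Task

Get the clothespin basket ready to carry to the line: pull the long scrub brush out of the basket's holder tube and stand it, bristles down, in the open steel canister, letting go of it there. Then take the basket by its arch handle, lift it at least 10 cm clear of the ledge and hold it there steady and level so that no pins would spill, and finish while still holding it. Never tip the basket over, keep the canister standing, and leave the jar, the scoop and the canister's lid where they are.

Things in the scene. Friction and masses are not known exactly. Their poses are not given: they have to be found in the camera images.
- basket: white plastic clothespin basket, loose, 0.3 to 0.6 kg with its fixed pins: open tub 160 mm (its x) by 200 mm (its y), 70 mm high, floor 4 mm thick; grey arch handle across the middle (uprights at x = +-76 mm, bar along its x at y = 0, top at z = 138 mm); brush tube at its +y end, pins clipped to the -y rim, up to z = 111 mm. Origin: centre of the underside, z up
- basket_handle (a point): centre of the basket handle's top bar (0, 0, 130 mm in the basket's frame; same axes as the basket): a bar 160 mm long along x, 14 mm wide in y, 16 mm high, the free length between the uprights 144 mm; to be gripped across its y
- basket_holder (a point): centre of the mouth of the basket's upright brush tube (0, 72, 70 mm in the basket's frame): 36 mm inside, 44 mm outside, reaching down to the basket's floor
- brush: slim round scrub brush, 220 mm long, 70 g, standing loose, bristles down, in the basket's tube (may lean a few degrees), its end on the basket's floor: bristles 31 mm in diameter from z = 0 to 65 mm, collar 24 mm up to 85 mm, round plastic handle 18 mm from 85 to 220 mm. Origin: centre of the bristle end; z runs up along the handle
- canister: open round stainless steel canister without its lid, loose, about 0.4 kg: 80 mm outside diameter, 72 mm inside, 95 mm high, floor 4 mm thick. Origin: centre of the underside, z up. The brush, let go in it, leans against the rim.
- jar: bystander: closed glass jar, 72 mm in diameter, 115 mm high; origin at the centre of its underside
- scoop: bystander: red plastic scoop lying open side up, pan 70 by 90 mm, 40 mm high, handle 85 mm long to its -y (away from the robot); origin under the pan's centre
- lid: bystander: the canister's steel screw lid lying flat, 86 mm in diameter, 21 mm high; origin at the centre of its underside
Things that resemble listed ones, but are neither listed nor needed, are in the scene too. What is shaped like the canister but green or pink is not meant. Of the things that look like the brush, the smaller one is meant.

How it is judged:
By the outcome, as a careful person would: the job done as asked, in the order asked, and still so for the second after the job is handed in, while the arm keeps its last pose, push and grip.
It also fails if it takes over 56 s, if anything falls off the work surface, if the arm or the gripper's body presses on something with over 40 N, if the wrist force passes 120 N, or if a joint passes its speed limit or range.

## Robot

A 6-joint arm with a two-finger parallel gripper is mounted at the origin on the work surface. World frame = base frame: x ahead of the robot, y to its left, z up, the work surface at z = 0. Lengths are in m, angles in rad, forces in N, time in s.
With the tool pointing down it reaches from about 0.35 to 0.775 m from the base axis. Payload 5.5 kg.
Tool frame: the origin (TCP) lies at the very end of the fingers, on their centre line; the grasp point (between the pads) lies 19 mm behind it; z points along the fingers, y is the line along which they close (so a half turn about z gives the same grasp; the last joint's range is limited). The gripper opens to 85 mm and grips with 20 to 120 N. Pads are 22 mm wide; open, the fingers measure 114 mm over their backs; the gripper's body (76 mm by 85 mm) begins 54 mm behind the grasp point. The pads swing forward as they close: fully open they stand 13 mm farther back than shut.
Start: joints at [1.112, 0.313, 0.046, 1.304, 0, 1.431], TCP at [0.18, 0.546, 0.231] pointing down, gripper open.
Joint ranges: [-2.76, 2.76], [-0.86, 1.69], [-1.03, 1.26], [-2.2, 2.34], [-1.47, 1.5], [-3.14, 3.14]. Speed limits (rad/s): [2.57, 2.57, 3.14, 3.14, 3.14, 3.14].

## Interface

Orientations are given as a unit quaternion [x, y, z, w].
In Python, from bench import bot gives the robot as it stands.
- The arm moves only by the tool move_arm, never from a script. Its argument "plan" is a list of rows, each a list of 4 numbers: the shift along the tool's x, y, z in mm, then the turn about the tool's z in rad. In form: [[tx, ty, tz, turn], ...]. A call has 1 to 10 rows; each row is the pose to reach, as a shift and turn from the pose commanded when the call began, along the tool's axes at that moment; what a row does not reach only later rows make up. A row lasts 1/10 s, in which the tool goes at most 50 mm and 8.59 degrees, less where a joint would pass 70% of its speed; a pose out of reach is approached as far as the arm can. A call with a gripper value outside its range is refused whole. "claw" is the opening in per cent of the stroke, from 0 (shut) to 100 (fully open), set as the call begins (left out, the last holds). The fingers move at their own pace and stop on an object; "force" is the grip in N (left out, the last holds). Time passes only in rows, so rows that repeat a pose let the fingers close. It gives the time, the measured TCP pose, the force, the opening and the grip force at its end, in the units of the state.
- bot.state(): the state, without advancing time (a new reading comes with each control period).
- bot.grab_frame(name): name is "side" or "top"; returns a dict with "img" (384x512x3 uint8, red, green, blue), "fx", "fy", "cx", "cy" (pixels), "distortion" ([k1, k2, p1, p2, k3] as OpenCV has them; the pictures are not rectified), "eye" and "rotation" of the camera in the world. Camera axes: x right, y down, z forward; pixel columns grow to the right and rows downward; lengths in m; the calibration is good to about 2 mm. A picture is of the moment at which its call begins. There is no depth.
- bot.sign_off(): hands the job in; it is judged then, once.
The state is a dict: "t": time; "joint_pos": joint angles; "joint_vel": joint speeds; "joint_torque": joint torques, N m; "ee_pos": TCP position; "tcp_rot": TCP orientation; "wrist_force": force on the tool from outside, world axes, zero at the start; "moment": the same for the moment, N m; "gripper_width": opening from 0.0 (shut) to 1.0 (fully open); "gripper_force": force on a finger pad.
Only numpy, scipy, OpenCV 4.12 (cv2) and the standard library are available. Lean on these libraries where they do the work, as an engineer would, in place of code of your own. Each camera call takes 0.05 s, during which the arm holds its last target. There are 200 camera calls.

## Working session

There is one attempt and no reset: what is moved stays moved. The work goes in short steps, Python scripts to look and compute and a tool call to move; the robot and the scene stay as the last step left them, time stands still between calls to the robot, and variables do not carry over. Pictures are saved under pics/ and viewed, at most 10 in all, crops included, and the job is handed in when it is done.

Besides the shell and the picture viewer there is one more tool, called after "Request:" as name(argument=value, ...), one argument or row to a line, values as JSON. move_arm: Moves the arm, as the interface text tells. Its arguments: {"type":"object","properties":{"plan":{"type":"array"},"claw":{"type":"number"},"force":{"type":"number"}},"required":["plan"]}

```bash
mkdir -p pics; ls; cat > h.py <<'E'
import cv2,numpy as np
from bench import bot
def grab(n):
    f=bot.grab_frame(n);K=np.array([[f['fx'],0,f['cx']],[0,f['fy'],f['cy']],[0,0,1.]])
    return f,K,np.array(f['distortion'],float),np.array(f['eye'],float),np.array(f['rotation'],float).reshape(3,3)
def save(f,p,crop=None,s=1):
    im=f['img'][:,:,::-1]
    if crop: x0,y0,x1,y1=crop; im=im[y0:y1,x0:x1]
    cv2.imwrite(p,cv2.resize(im,None,fx=s,fy=s,interpolation=cv2.INTER_CUBIC))
def ray(c,uv):
    f,K,d,e,R=c
    p=cv2.undistortPoints(np.array([[uv]],float),K,d)[0,0]
    return e,R@np.array([p[0],p[1],1.])
def atz(c,uv,z):
    e,r=ray(c,uv);return e+r*(z-e[2])/r[2]
def proj(c,P):
    f,K,d,e,R=c
    X=(np.atleast_2d(P)-e)@R
    return cv2.projectPoints(X,np.zeros(3),np.zeros(3),K,d)[0][:,0]
E
python3 - <<'E'
from h import *
for n in('top','side'):
    c=grab(n);save(c[0],f'pics/{n}0.png',s=1.5);print(n,c[3],c[4].round(3).tolist(),c[1][0,0],c[2])
s=bot.state();print(s)
E
```

```text
picsTraceback (most recent call last):
  File "<stdin>", line 3, in <module>
  File "h.py", line 5, in grab
    return f,K,np.array(f['distortion'],float),np.array(f['eye'],float),np.array(f['rotation'],float).reshape(3,3)
                                                                        ~~~~~~~~~~~~~~~~~~~~~~~~~~~~~~~~~~~~~^^^^^
ValueError: cannot reshape array of size 4 into shape (3,3)
```

Rotation is a quaternion.

```bash
sed -i "s/np.array(f\['rotation'\],float).reshape(3,3)/Rot.from_quat(f['rotation']).as_matrix()/; 1a from scipy.spatial.transform import Rotation as Rot" h.py
python3 - <<'E'
from h import *
for n in('top','side'):
    c=grab(n);save(c[0],f'pics/{n}0.png',s=1.5);print(n,c[3],c[4].round(3).tolist(),c[1][0,0],c[2])
s=bot.state();print(s)
E
```

```text
top [0.45395988 0.04177247 1.0654558 ] [[-0.008, -0.99, 0.14], [-1.0, 0.005, -0.026], [0.025, -0.14, -0.99]] 348.1384970578195 [-0.10475276  0.          0.          0.          0.        ]
side [ 0.18895878 -0.65914747  0.53514254] [[0.866, -0.226, 0.446], [-0.499, -0.41, 0.764], [0.01, -0.884, -0.467]] 375.03074478720697 [-0.08620838  0.          0.          0.          0.        ]
{'t': 0.15, 'joint_pos': array([ 1.11239443e+00,  3.13822852e-01,  4.52326095e-02,  1.30359041e+00,
       -1.00269141e-06,  1.43119523e+00]), 'joint_vel': array([-0.0004406 , -0.0015437 ,  0.00373698, -0.0001615 , -0.00049125,
        0.00165096]), 'joint_torque': array([ 2.13128202e-03, -4.81063735e+01,  2.98816109e+01,  1.38837425e-02,
       -1.07219166e-04, -2.42249467e-05]), 'ee_pos': array([0.18006047, 0.54567771, 0.23061358]), 'tcp_rot': array([ 1.58726202e-01,  9.87322396e-01, -6.61599251e-04, -2.03408409e-04]), 'wrist_force': array([-0.05425034, -0.41741778, -0.30545926]), 'moment': array([ 0.01442433, -0.02329137,  0.00956617]), 'gripper_force': 0.0, 'gripper_width': 1.0046253125107643}
```

View pics/top0.png

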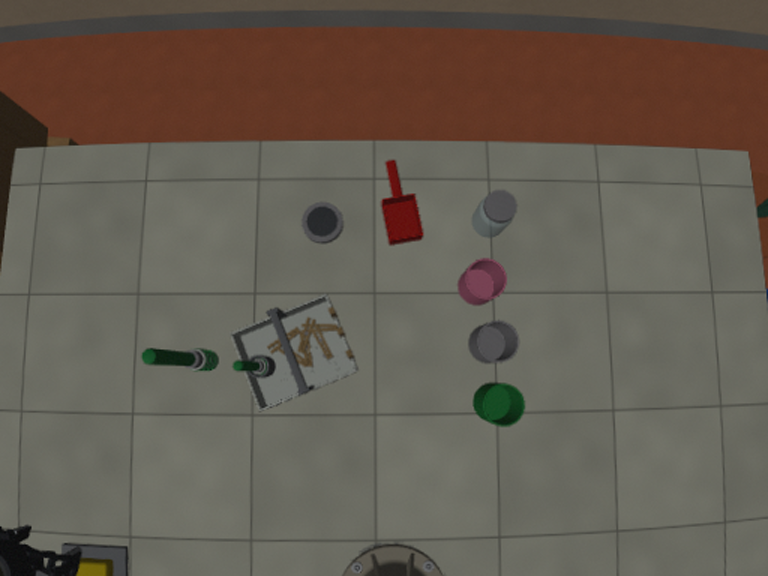

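View pics/side0.png

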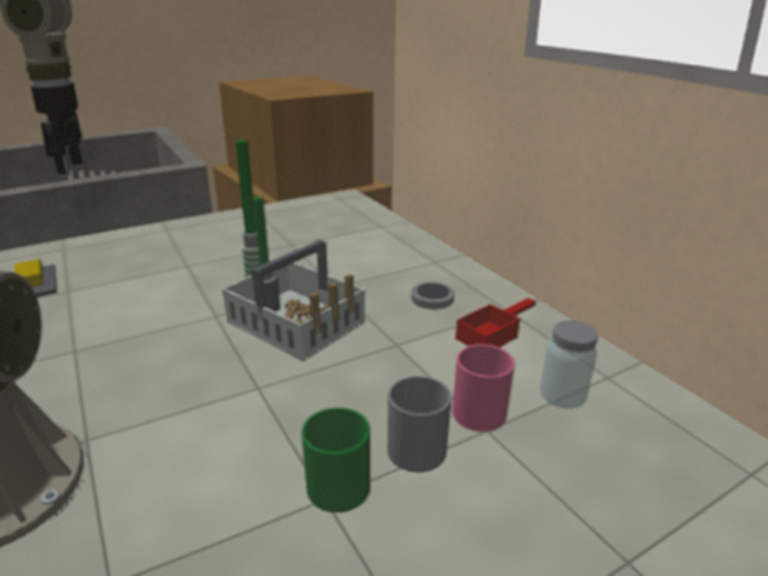

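Brush candidates in the top picture are the tall one at about (180,358), standing beside the basket, and the smaller one at (255,366), standing in the basket's tube. The smaller one is meant. Of the canisters at (483,281) pink, (494,342) steel grey and (499,404) green, the grey one is meant. The lid is the grey disc at (322,222). I'll confirm this in an enlarged crop.

```bash
python3 - <<'E'
from h import *
t=grab('top');s=grab('side')
R=lambda im,c,k:cv2.resize(im[c[1]:c[3],c[0]:c[2],::-1],None,fx=k,fy=k,interpolation=cv2.INTER_CUBIC)
a=R(t[0]['img'],(145,190,245,280),4);b=R(t[0]['img'],(300,190,360,290),4)[:360]
c=R(s[0]['img'],(140,85,250,240),4)
cv2.imwrite('pics/t1.png',np.hstack([a,b]));cv2.imwrite('pics/s1.png',R(s[0]['img'],(130,90,320,240+80),2.6))
E
```

```text
(no output)
```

View pics/t1.png

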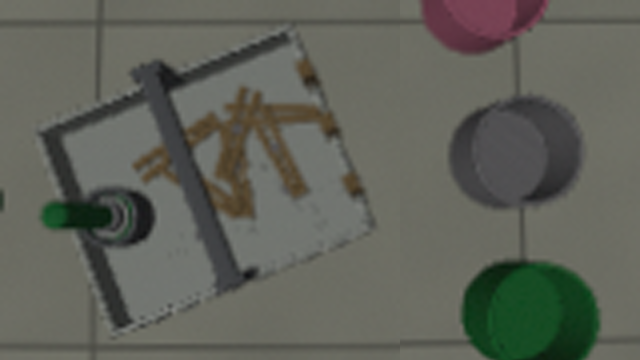

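View pics/s1.png

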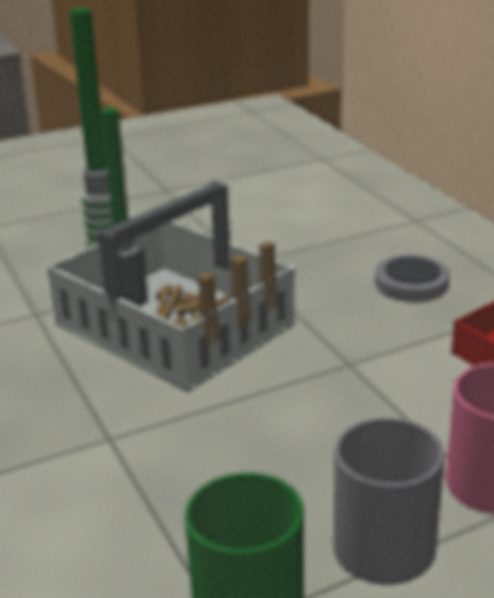

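```bash
cat > m.py <<'E'
from h import *
t=grab('top');s=grab('side')
P=lambda x,y:(145+x/4-.4,190+y/4-.4)
cor=[atz(t,P(*p),.07) for p in[(42,132),(295,27),(375,230),(112,333)]]
for c in cor: print('corner',c.round(4))
B=np.mean(cor,0);print('centre',B.round(4),[np.linalg.norm(cor[i]-cor[i-1]).round(3) for i in range(4)])
for p in[(150,72),(232,280)]: print('bar',atz(t,P(*p),.138).round(4))
yd=(cor[0]+cor[3]-cor[1]-cor[2])[:2];yaw=np.arctan2(yd[1],yd[0]);print('ydir deg',np.degrees(yaw))
u=yd/np.linalg.norm(yd);print('holder',B[:2]+.072*u)
print('brush top',atz(t,P(52,215),.222).round(4))
can=atz(t,(300+127/4-.4,190+152/4-.4),.095);print('can',can.round(4))
S=lambda x,y:(130+x/2.6-.3,90+y/2.6-.3)
print('can side',atz(s,S(388,457),.095).round(4))
e,r=ray(s,S(109,109))
for z in(.21,.222,.23): print('brushtop side',(e+r*(z-e[2])/r[2]).round(4))
e1,r1=ray(t,P(52,215));A=np.c_[r1,-r];k=np.linalg.lstsq(A,e-e1,rcond=None)[0];print('tri',e1+k[0]*r1,e+k[1]*r)
for p in [(103,238),(218,190)]: print('bar side',atz(s,S(*p),.138).round(4))
x=bot.state();R=Rot.from_quat(x['tcp_rot']).as_matrix();print(x['ee_pos'],R.round(3).tolist(),x['t'])
E
python3 m.py
```

```text
corner [0.5226 0.3027 0.07  ]
corner [0.5977 0.1215 0.07  ]
corner [0.4521 0.0641 0.07  ]
corner [0.3807 0.2496 0.07  ]
centre [0.4883 0.1845 0.07  ] [np.float64(0.152), np.float64(0.196), np.float64(0.157), np.float64(0.199)]
bar [0.5579 0.2131 0.138 ]
bar [0.42   0.1567 0.138 ]
ydir deg 111.7980688811715
holder [0.46154754 0.25133657]
brush top [0.462  0.2555 0.222 ]
can [ 0.5039 -0.1978  0.095 ]
can side [ 0.501  -0.2054  0.095 ]
brushtop side [0.474  0.2953 0.21  ]
brushtop side [0.4635 0.2601 0.222 ]
brushtop side [0.4565 0.2366 0.23  ]
tri [0.46199974 0.25501866 0.22372063] [0.4619788  0.25502543 0.22372214]
bar side [0.4124 0.148  0.138 ]
bar side [0.5521 0.1999 0.138 ]
[0.18017574 0.54595954 0.23111224] [[-0.95, 0.313, -0.0], [0.313, 0.95, -0.0], [0.0, -0.0, -1.0]] 0.35
```

```bash
cat >> h.py <<'E'
def go(target,close_deg=None):
    x=bot.state();R=Rot.from_quat(x['tcp_rot']).as_matrix()
    print('shift mm',(R.T@(np.array(target)-x['ee_pos'])*1000).round(1), 'pos',x['ee_pos'].round(4),'close',np.degrees(np.arctan2(R[1,1],R[0,1])).round(1),
     'turn',None if close_deg is None else np.radians((np.degrees(np.arctan2(R[1,1],R[0,1]))-close_deg+90)%180-90).round(3),'t',x['t'],'w',x['gripper_width'],'F',x['wrist_force'].round(1))
E
python3 - <<'E'
from h import *
t=grab('top');s=grab('side')
e1,r1=ray(t,(149/1.5,356/1.5));e,r=ray(s,(130+82/2.6,90+12/2.6))
k=np.linalg.lstsq(np.c_[r1,-r],e-e1,rcond=None)[0];print('tall tip',e1+k[0]*r1,e+k[1]*r)
go([.462,.2545,.40],20)
E
```

```text
tall tip [0.47426651 0.36874809 0.29576262] [0.47683361 0.36796697 0.29549852]
shift mm [-358.9 -188.5 -168.7] pos [0.1802 0.546  0.2313] close 71.7 turn 0.903 t 0.45 w 0.9997316350791083 F [ 0.6  0.4 -0.6]
```

Request:
move_arm(
  plan=[
    [0, 0, -40, 0.1],
    [0, 0, -80, 0.2],
    [0, 0, -125, 0.3],
    [0, 0, -169, 0.4],
    [-30, -16, -169, 0.5],
    [-65, -34, -169, 0.6],
    [-100, -53, -169, 0.7],
    [-140, -73, -169, 0.8],
    [-180, -94, -169, 0.9],
    [-220, -115, -169, 0.9],
  ],
  claw=100,
  force=40,
)

```text
t: 1.45
ee_pos: [0.354, 0.3665, 0.4005]
tcp_rot: [0.573, 0.819, 0.0, 0.0]
wrist_force: [0.6, -0.8, 0.6]
gripper_width: 1.001
gripper_force: 0.0
```

```bash
python3 -c "
from h import *
go([.462,.2545,.40],20)"
```

```text
shift mm [-142.3   63.     0.5] pos [0.354  0.3665 0.4005] close 20.1 turn 0.001 t 1.45 w 1.0010540577070297 F [ 0.6 -0.8  0.6]
```

Request:
move_arm(
  plan=[
    [-36, 16, 0, 0],
    [-72, 32, 0, 0],
    [-108, 48, 0, 0],
    [-130, 58, 0, 0],
    [-142, 63, 0, 0],
    [-142, 63, 35, 0],
    [-142, 63, 70, 0],
    [-142, 63, 105, 0],
    [-142, 63, 125, 0],
    [-142, 63, 130, 0],
  ],
)

```text
t: 2.45
ee_pos: [0.4593, 0.2563, 0.2678]
tcp_rot: [0.572, 0.82, -0.002, -0.001]
wrist_force: [-0.7, 0.6, 0.6]
gripper_width: 1.0
gripper_force: 0.0
```

```bash
python3 -c "
from h import *
go([.462,.2545,.176],20)
s=grab('side');t=grab('top')
R=lambda im,c,k:cv2.resize(im[c[1]:c[3],c[0]:c[2],::-1],None,fx=k,fy=k,interpolation=cv2.INTER_CUBIC)
cv2.imwrite('pics/a.png',np.hstack([R(s[0]['img'],(110,40,250,240),2.5),R(t[0]['img'],(100,170,240,370),2.5)]))
print(proj(s,[[.462,.2545,.27],[.462,.255,.224]]))"
```

```text
shift mm [-2.6  2.3 91.8] pos [0.4593 0.2563 0.2678] close 20.2 turn 0.004 t 2.45 w 1.000006378789653 F [-0.7  0.6  0.6]
[[170.06475773 114.24484359]
 [171.62436644 131.52197418]]
```

View pics/a.png

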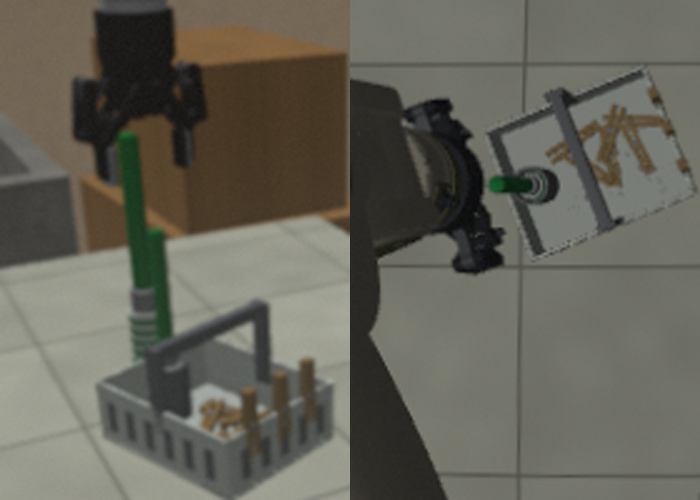

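The picture shows open fingers at about (107–183, 170) above the small brush tip (157,235), with the tall brush clear behind. I'll go down and grip.

Request:
move_arm(
  plan=[
    [-3, 2, 15, 0],
    [-3, 2, 35, 0],
    [-3, 2, 55, 0],
    [-3, 2, 75, 0],
    [-3, 2, 86, 0],
    [-3, 2, 92, 0],
    [-3, 2, 92, 0],
  ],
)

```text
t: 3.25
ee_pos: [0.4643, 0.2544, 0.1787]
tcp_rot: [0.572, 0.82, 0.0, 0.0]
wrist_force: [-0.7, -0.0, 0.4]
gripper_width: 0.997
gripper_force: 0.0
```

Request:
move_arm(
  plan=[
    [0, 0, 0, 0],
    [0, 0, 0, 0],
    [0, 0, 0, 0],
    [0, 0, 0, 0],
    [0, 0, 0, 0],
    [0, 0, 0, 0],
    [0, 0, 0, 0],
    [0, 0, 0, 0],
    [0, 0, 0, 0],
    [0, 0, 0, 0],
  ],
  claw=0,
  force=40,
)

```text
t: 4.25
ee_pos: [0.464, 0.2542, 0.1787]
tcp_rot: [0.572, 0.82, 0.0, 0.0]
wrist_force: [-1.9, -0.4, 5.4]
gripper_width: 0.202
gripper_force: 39.1
```

Request:
move_arm(
  plan=[
    [0, 0, -10, 0],
    [0, 0, -30, 0],
    [0, 0, -50, 0],
    [0, 0, -70, 0],
    [0, 0, -90, 0],
    [0, 0, -112, 0],
    [0, 0, -136, 0],
    [0, 0, -160, 0],
    [0, 0, -185, 0],
    [0, 0, -200, 0],
  ],
)

```text
t: 5.25
ee_pos: [0.4646, 0.2544, 0.3806]
tcp_rot: [0.572, 0.82, 0.001, 0.001]
wrist_force: [0.9, -0.6, 0.3]
gripper_width: 0.201
gripper_force: 39.1
```

```bash
python3 -c "
from h import *
go([.5025,-.2005,.379],20)
s=grab('side')
save(s[0],'pics/b.png',(110,0,310,320),1.8)"
```

```text
shift mm [-440.  -121.3    1.2] pos [0.4646 0.2544 0.3806] close 20.2 turn 0.003 t 5.25 w 0.20056561912951623 F [ 0.9 -0.6  0.3]
```

View pics/b.png

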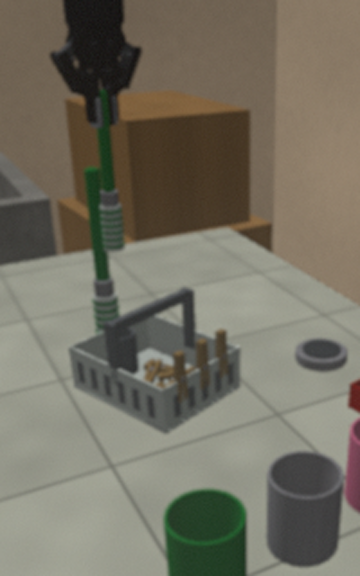

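The brush is held upright and clear of the basket, with its bristle end at about (113,248). The basket stands where it was.

Request:
move_arm(
  plan=[
    [-10, -3, 0, 0],
    [-35, -10, 0, 0],
    [-70, -19, 0, 0],
    [-105, -29, 0, 0],
    [-140, -39, 0, 0],
    [-175, -48, 0, 0],
    [-210, -58, 0, 0],
    [-245, -67, 0, 0],
    [-280, -77, 0, 0],
    [-310, -85, 0, 0],
  ],
)

```text
t: 6.3
ee_pos: [0.4904, -0.0684, 0.3768]
tcp_rot: [0.573, 0.82, -0.0, -0.001]
wrist_force: [1.3, -0.3, -0.2]
gripper_width: 0.202
gripper_force: 39.1
```

Request:
move_arm(
  plan=[
    [-30, -8, 0, 0],
    [-60, -17, 0, 0],
    [-90, -25, 0, 0],
    [-110, -31, 0, 0],
    [-122, -34, 0, 0],
    [-128, -36, 0, 0],
    [-130, -36, 0, 0],
    [-130, -36, 20, 0],
    [-130, -36, 40, 0],
    [-130, -36, 50, 0],
  ],
)

```text
t: 7.3
ee_pos: [0.5017, -0.1992, 0.3268]
tcp_rot: [0.572, 0.82, 0.0, -0.001]
wrist_force: [0.3, 0.7, 0.4]
gripper_width: 0.199
gripper_force: 39.1
```

```bash
python3 -c "
from h import *
go([.5025,-.2005,.179],20)
s=grab('side');t=grab('top')
R=lambda im,c,k:cv2.resize(im[c[1]:c[3],c[0]:c[2],::-1],None,fx=k,fy=k,interpolation=cv2.INTER_CUBIC)
cv2.imwrite('pics/c.png',np.hstack([R(s[0]['img'],(210,140,350,340),2.8),R(t[0]['img'],(280,150,400,350),2.8)]))
a=s[4].T;print(proj(s,[[.5025,-.2005,.15]]),proj(s,[[.5025,-.2005,.095]]))"
```

```text
shift mm [ -1.7   0.4 147.8] pos [ 0.5017 -0.1992  0.3268] close 20.2 turn 0.004 t 7.3 w 0.19918823274660824 F [0.3 0.7 0.4]
[[279.32226113 239.3996144 ]] [[278.1830428  263.75705818]]
```

View pics/c.png

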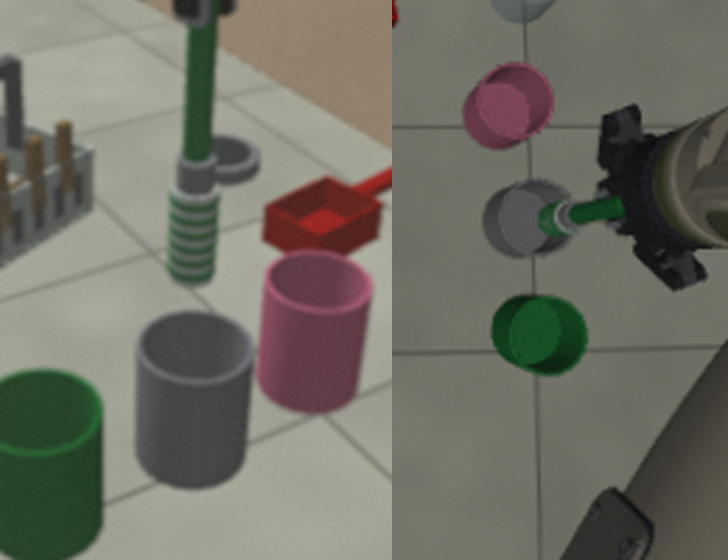

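In the side view the bristle end at (191,275) is right above the canister mouth centre at (195,346). I'll lower it.

Request:
move_arm(
  plan=[
    [-2, 0, 15, 0],
    [-2, 0, 35, 0],
    [-2, 0, 55, 0],
    [-2, 0, 75, 0],
    [-2, 0, 95, 0],
    [-2, 0, 112, 0],
    [-2, 0, 127, 0],
    [-2, 0, 138, 0],
    [-2, 0, 144, 0],
    [-2, 0, 146, 0],
  ],
)

```text
t: 8.4
ee_pos: [0.503, -0.2023, 0.1823]
tcp_rot: [0.572, 0.82, 0.0, -0.0]
wrist_force: [-0.0, -0.3, -0.8]
gripper_width: 0.198
gripper_force: 39.1
```

Request:
move_arm(
  plan=[
    [0, 0, 0, 0],
    [0, 0, 1, 0],
    [0, 0, 1, 0],
  ],
)

```text
t: 8.7
ee_pos: [0.5032, -0.2026, 0.1818]
tcp_rot: [0.572, 0.82, 0.0, 0.0]
wrist_force: [0.4, 0.0, -0.6]
gripper_width: 0.202
gripper_force: 39.1
```

No contact yet, so I'll feel for the floor gently.

Request:
move_arm(
  plan=[
    [0, 0, 1, 0],
    [0, 0, 2, 0],
    [0, 0, 2, 0],
  ],
)

```text
t: 9.0
ee_pos: [0.5029, -0.2024, 0.1792]
tcp_rot: [0.572, 0.82, 0.0, -0.0]
wrist_force: [0.4, 0.7, -0.9]
gripper_width: 0.2
gripper_force: 39.1
```

Request:
move_arm(
  plan=[
    [0, 0, 0, 0],
    [0, 0, 0, 0],
    [0, 0, 0, 0],
    [0, 0, 0, 0],
    [0, 0, 0, 0],
    [0, 0, 0, 0],
    [0, 0, 0, 0],
    [0, 0, 0, 0],
    [0, 0, 0, 0],
    [0, 0, 0, 0],
  ],
  claw=100,
)

```text
t: 10.0
ee_pos: [0.5029, -0.2024, 0.1793]
tcp_rot: [0.572, 0.82, 0.0, -0.0]
wrist_force: [0.0, 0.3, -0.5]
gripper_width: 1.002
gripper_force: 0.0
```

```bash
python3 -c "
from h import *
go([.489,.185,.3],112)
s=grab('side');t=grab('top')
R=lambda im,c,k:cv2.resize(im[c[1]:c[3],c[0]:c[2],::-1],None,fx=k,fy=k,interpolation=cv2.INTER_CUBIC)
cv2.imwrite('pics/d.png',np.hstack([R(s[0]['img'],(210,140,350,340),2.8),R(t[0]['img'],(280,150,400,350),2.8)]))"
```

```text
shift mm [ 368.5  120.5 -120.7] pos [ 0.5029 -0.2024  0.1793] close 20.2 turn 1.539 t 10.0 w 1.0017331534587852 F [ 0.   0.3 -0.5]
```

View pics/d.png

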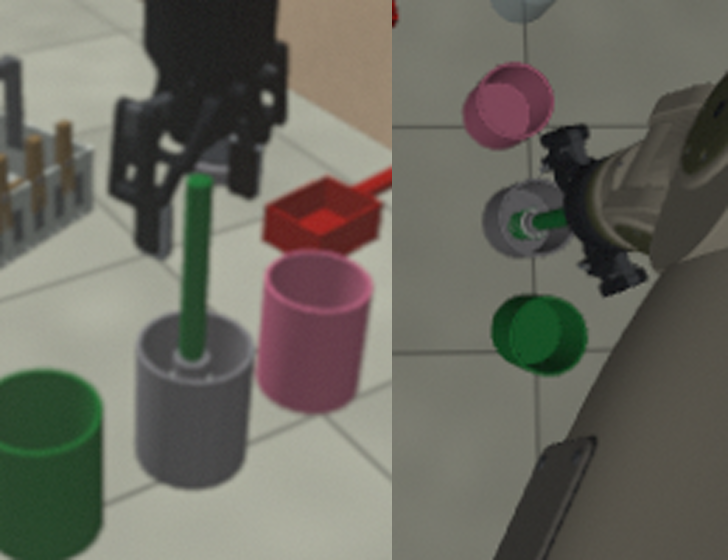

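The brush now stands free and upright in the canister: handle top at (200,181), canister upright. I'll retreat straight up, then head for the basket, turning −1.6 rad so the last joint stays in range.

Request:
move_arm(
  plan=[
    [0, 0, -10, 0],
    [0, 0, -30, 0],
    [0, 0, -55, 0],
    [0, 0, -80, 0],
    [0, 0, -110, 0],
    [0, 0, -140, 0],
    [0, 0, -140, -0.1],
    [20, 6, -140, -0.2],
    [50, 16, -140, -0.3],
    [85, 28, -140, -0.4],
  ],
)

```text
t: 11.1
ee_pos: [0.4999, -0.1129, 0.32]
tcp_rot: [0.397, 0.918, 0.0, 0.0]
wrist_force: [0.7, 0.2, -0.5]
gripper_width: 1.0
gripper_force: 0.0
```

```bash
python3 -c "
from h import *
go([.489,.184,.3],112)"
```

```text
shift mm [223.9 195.2  19.9] pos [ 0.4999 -0.1129  0.32  ] close 43.2 turn -1.201 t 11.1 w 1.0003327691619595 F [ 0.7  0.2 -0.5]
```

Request:
move_arm(
  plan=[
    [22, 19, 0, -0.14],
    [45, 39, 0, -0.28],
    [68, 59, 0, -0.42],
    [92, 80, 0, -0.56],
    [116, 101, 0, -0.7],
    [140, 122, 0, -0.84],
    [164, 143, 0, -0.98],
    [188, 164, 0, -1.1],
    [210, 184, 0, -1.2],
    [224, 195, 0, -1.2],
  ],
)

```text
t: 12.1
ee_pos: [0.4891, 0.1858, 0.3201]
tcp_rot: [-0.191, 0.982, 0.0, 0.001]
wrist_force: [-0.0, 0.1, -0.2]
gripper_width: 1.0
gripper_force: 0.0
```

Request:
move_arm(
  plan=[
    [0, 0, 30, 0],
    [0, 0, 60, 0],
    [0, 0, 90, 0],
    [0, 0, 110, 0],
    [0, 0, 120, 0],
    [0, 0, 120, 0],
  ],
)

```text
t: 12.7
ee_pos: [0.4887, 0.1837, 0.1987]
tcp_rot: [-0.189, 0.982, 0.0, -0.001]
wrist_force: [-0.3, 0.6, -0.6]
gripper_width: 0.996
gripper_force: 0.0
```

```bash
python3 -c "
from h import *
go([.487,.183,.111],111.8)
s=grab('side');t=grab('top')
R=lambda im,c,k:cv2.resize(im[c[1]:c[3],c[0]:c[2],::-1],None,fx=k,fy=k,interpolation=cv2.INTER_CUBIC)
cv2.imwrite('pics/e.png',np.hstack([R(s[0]['img'],(110,60,250,240),3),R(t[0]['img'],(140,160,260,340),3)]))
print(proj(s,[bot.state()['ee_pos'],[.487,.183,.138]]))"
```

```text
shift mm [ 1.7 -0.  87.7] pos [0.4887 0.1837 0.1987] close 111.8 turn 0.001 t 12.7 w 0.995831784077781 F [-0.3  0.6 -0.6]
[[192.2853178  146.69761354]
 [193.00489913 169.87386413]]
```

View pics/e.png

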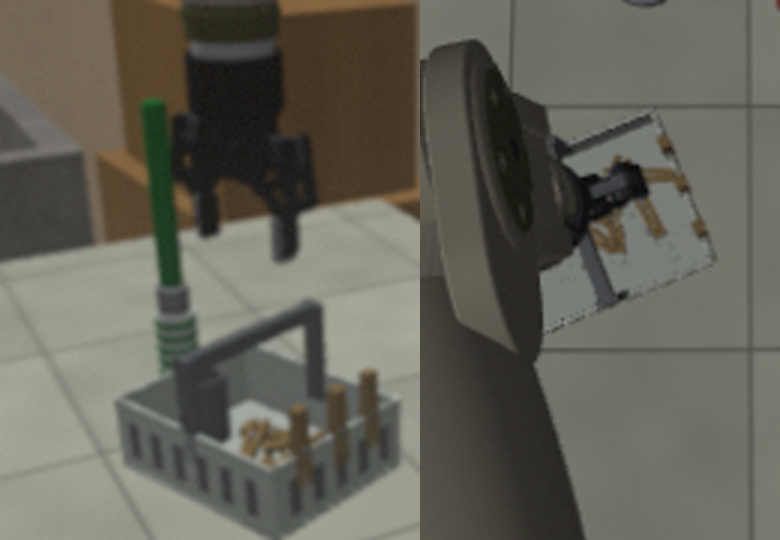

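The side view shows the bar's midpoint at about (248,333), directly under the open fingers and matching the estimate. I'll go down and grip at the bar.

Request:
move_arm(
  plan=[
    [1, 0, 15, 0],
    [1, 0, 33, 0],
    [1, 0, 51, 0],
    [1, 0, 67, 0],
    [1, 0, 79, 0],
    [1, 0, 86, 0],
    [1, 0, 88, 0],
    [1, 0, 88, 0],
  ],
)

```text
t: 13.6
ee_pos: [0.4888, 0.1835, 0.1117]
tcp_rot: [-0.189, 0.982, 0.0, 0.0]
wrist_force: [0.2, -0.0, -0.1]
gripper_width: 0.996
gripper_force: 0.0
```

Request:
move_arm(
  plan=[
    [0, 0, 0, 0],
    [0, 0, 0, 0],
    [0, 0, 0, 0],
    [0, 0, 0, 0],
    [0, 0, 0, 0],
    [0, 0, 0, 0],
    [0, 0, 0, 0],
    [0, 0, 0, 0],
    [0, 0, 0, 0],
    [0, 0, 0, 0],
  ],
  claw=0,
  force=80,
)

```text
t: 14.6
ee_pos: [0.4884, 0.1839, 0.1118]
tcp_rot: [-0.19, 0.982, 0.001, 0.0]
wrist_force: [-1.6, 2.9, 6.3]
gripper_width: 0.151
gripper_force: 79.2
```

Request:
move_arm(
  plan=[
    [0, 0, -4, 0],
    [0, 0, -12, 0],
    [0, 0, -24, 0],
    [0, 0, -40, 0],
    [0, 0, -58, 0],
    [0, 0, -78, 0],
    [0, 0, -98, 0],
    [0, 0, -116, 0],
    [0, 0, -130, 0],
    [0, 0, -138, 0],
  ],
)

```text
t: 15.6
ee_pos: [0.4889, 0.1834, 0.2512]
tcp_rot: [-0.189, 0.982, -0.0, 0.001]
wrist_force: [0.3, 0.1, -4.3]
gripper_width: 0.146
gripper_force: 78.1
```

Request:
move_arm(
  plan=[
    [0, 0, -4, 0],
    [0, 0, -6, 0],
    [0, 0, -6, 0],
    [0, 0, -6, 0],
    [0, 0, -6, 0],
    [0, 0, -6, 0],
    [0, 0, -6, 0],
    [0, 0, -6, 0],
    [0, 0, -6, 0],
    [0, 0, -6, 0],
  ],
)

```text
t: 16.6
ee_pos: [0.4884, 0.1835, 0.2553]
tcp_rot: [-0.189, 0.982, 0.0, 0.0]
wrist_force: [-0.4, 0.3, -5.6]
gripper_width: 0.148
gripper_force: 78.1
```

```bash
python3 -c "
from h import *
go([.4884,.1839,.2518],112)
s=grab('side');save(s[0],'pics/f.png',(110,20,330,330),1.9)"
```

```text
shift mm [-0.2  0.4  3.5] pos [0.4884 0.1835 0.2553] close 111.8 turn -0.003 t 16.6 w 0.14764083491783384 F [-0.4  0.3 -5.6]
```

View pics/f.png

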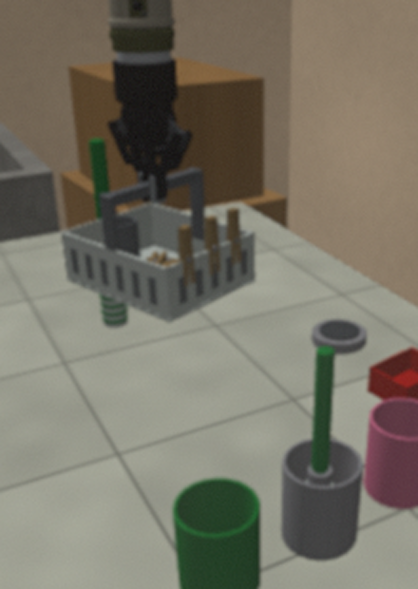

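The basket hangs level at about (160,262), roughly 14 cm up. The brush stands upright in the canister, with its handle top at (323,352), and the bystanders visible in this crop haven't moved. I'll hand it in.

```bash
python3 -c "
from bench import bot
print(bot.sign_off())"
```

```text
the job is handed in; nothing more can be done
None
```

The job is handed in: the brush is standing, bristles down and let go, in the steel canister, and the arm is holding the basket level by its handle about 14 cm above the ledge, after 16.6 s of the 56 s allowed; I have no verdict from the judging.

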